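Peel the top flower tray off the clinging stack and hold it in the ioniser's air

TASK

The top packing tray clings to the nested stack and has to be blown free of static and fluff. Press the rubber pad at the tail of the rack's hold-down arm down until the catch keeps it there by itself, then peel the top tray off by lifting one corner of its rim first, so that the rest of the stack stays seated in the rack, and hold the tray up, open side up and roughly level, with its middle about 15 cm straight in front of the middle of the blower's round grille. Finish there still holding the tray, with the tray touching nothing else, and leave the other things on the table alone.

Things in the scene. Friction and masses are not known exactly. Their poses are not given: they have to be found in the camera images.
- hold_down (a joint): angle of the rack's steel hold-down arm: about 0 with its rubber foot pressing (8 N) on the middle of the top tray's rear rim; grows as the tail is pressed, 0.5 at the stop. The spring resists (4 N at the pad at first, less further down) up to 0.35, beyond it an over-centre link snaps the arm to the stop and holds it there, the foot clear behind the tray's rim.
- press_pad (a point): centre of the top face of the rubber press pad (36 x 36 mm) on the arm's tail, behind the stack (its +x side), about 125 mm above the table to begin with; it moves with the arm and from 0 to 0.5 sinks about 40 mm and shifts 8 mm away from the stack.
- rack: fixed grey stack rack, base plate 225 x 225 x 12 mm with four corner angles up to 42 mm above the table that keep the stack from shifting; origin on the table under the middle of the stack; x points from the front of the stack to the arm's bracket behind it (pivot 105 mm behind the middle, bracket and arm up to 165 mm above the table with the tail down).
- stack: the four lower trays, nested and clinging together as one loose piece of about 0.3 kg, 150 (x) x 200 (y) x 94 mm, origin at the middle of its underside, 12 mm above the table; axes as the rack's. Its rim grips the top tray at four bumps (70 mm to either side on front and rear walls), about 1.2 N each.
- tray_mid (a point): centre, half-way up, of the top tray: grey plastic, about 75 g, 150 (x) x 200 (y) x 40 mm, axes as the rack's when nested, z to the open side. Along its upper 18 mm runs a stiff upright rim 9 mm wide, outer face 75 (x) and 100 mm (y) from the centre. Inside the rim, 15 mm below its top, is a 9 mm ledge; below it the tray narrows to 120 x 170 mm, floor with six round seats.
- tray: the same top tray, origin under its middle. It rests on the rim below, flush with it, 18 mm under its top: pinch only the upper 14 mm. Its bottom is 22 mm inside the tray below with 6 mm play all round. A bump lets go once the tray has risen 7 mm there; lifted level the tray takes the stack along, peeled from a corner it does not.
- corner_front_left (a point): front left corner of the top tray's rim, at its top outer edge (front = -x, left = +y of the tray)
- corner_front_right (a point): front right corner of the top tray's rim, at its top outer edge (front = -x, left = +y of the tray)
- corner_rear_left (a point): rear left corner of the top tray's rim, at its top outer edge (front = -x, left = +y of the tray)
- corner_rear_right (a point): rear right corner of the top tray's rim, at its top outer edge (front = -x, left = +y of the tray)
- grille (a point): middle of the round grille (166 mm across) on the front of the fixed bench blower; x points into the blower, so the air leaves along -x; 165 mm above the table. The white housing is 190 mm wide, 95 mm deep and its top is 265 mm above the table.
- blower: the same blower; origin on the table under its housing, 50 mm behind the grille, axes as the grille's.
- flower_a: moulded yellow plastic flower head, 90 mm across, 17 mm high, lying loose; bystander, origin under its centre
- flower_b: another such flower head; bystander, origin under its centre
- glue_tub: round yellow tub, 96 mm across, 45 mm high; bystander, origin under its centre
- tape_roll: roll of amber tape lying flat, 84 mm across, 24 mm high; bystander, origin under its centre
- spool: thread spool standing, 64 mm across, 60 mm high; bystander, origin under its centre
- pin_cup: steel cup, 70 mm across, 75 mm high; bystander, origin under its centre
- wire_cutter: wire cutters lying flat, 150 mm long, 15 mm high; bystander, origin under its centre

How it is judged:
By the outcome, as a careful person would: the job done as asked, in the order asked, and still so for the second after the job is handed in, while the arm keeps its last pose, push and grip.
It also fails if it takes over 54 s, if anything falls off the work surface, if the arm or the gripper's body presses on something with over 40 N, if the wrist force passes 120 N, or if a joint passes its speed limit or range.

ROBOT

A 6-joint arm with a two-finger parallel gripper is mounted at the origin on the work surface. World frame = base frame: x ahead of the robot, y to its left, z up, the work surface at z = 0. Lengths are in mm, angles in rad, forces in N, time in s.
With the tool pointing down it reaches from about 375 to 925 mm from the base axis. Payload 5.7 kg.
Tool frame: the origin (TCP) lies at the very end of the fingers, on their centre line; the grasp point (between the pads) lies 19 mm behind it (hold_point_z is the z of the grasp point in the tool frame, in mm); z points along the fingers, y is the line along which they close (so a half turn about z gives the same grasp; the last joint's range is limited). The gripper opens to 85 mm and grips with 20 to 120 N. Pads are 22 mm wide; open, the fingers measure 114 mm over their backs; the gripper's body (76 mm by 85 mm) begins 54 mm behind the grasp point. The pads swing forward as they close: fully open they stand 13 mm farther back than shut.
Start: joints at [-1.216, 0.359, 1.51, -0, 1.272, -0.115], TCP at [271.605, -534.971, 231.267] pointing down, gripper open.
Joint ranges: [-2.97, 2.97], [-1.01, 2.36], [0.21, 2.38], [-0.96, 4.11], [0.2, 2.71], [-2.98, 2.98]. Speed limits (rad/s): [2.39, 2.39, 3.14, 3.14, 3.14, 3.14].

INTERFACE

Orientations are given as a unit quaternion [x, y, z, w].
In Python, from rig import * gives the robot as it stands.
- The arm moves only by the tool arm_command, never from a script. Its argument "steps" is a list of rows, each a list of 7 numbers: the gripper's target within -1 to 1 (fully open at 1, half-way at 0, shut at -1), then the shift along the tool's x, y, z in m, then the turn, a rotation vector about the tool's x, y, z in degrees. A call has 1 to 12 rows; each row is the pose to reach, as a shift and turn from the pose commanded when the call began, along the tool's axes at that moment; what a row does not reach only later rows make up. A row lasts 1/12 s, in which the tool goes at most 41.7 mm and 7.16 degrees, less where a joint would pass 70% of its speed; a pose out of reach is approached as far as the arm can. A call with a gripper value outside its range is refused whole. The fingers move at their own pace and stop on an object; "squeeze" is the grip in N (left out, the last holds). Time passes only in rows, so rows that repeat a pose let the fingers close. It gives the time, the measured TCP pose, the force, the opening and the grip force at its end, in the units of the state.
- get_obs(): the state, without advancing time (a new reading comes with each control period).
- read_camera(name): name is "scene" or "top" or "wrist"; returns a dict with "frame" (400x640x3 uint8, red, green, blue), "z_map" (400x640 float32, mm along the optical axis (not along the pixel's ray), 0 where there is no reading), "fx", "fy", "cx", "cy" (pixels), "rvec" (rotation vector, rad) and "tvec" (3), from world to camera coordinates, as OpenCV has them. Camera axes: x right, y down, z forward; pixel columns grow to the right and rows downward; lengths in mm; the calibration is good to about 2 mm. A picture is of the moment at which its call begins.
- sign_off(): hands the job in; it is judged then, once.
Trained networks look in a picture, given as the dict that the camera call returned (one of the last four; its "shot" number tells which), for a name from the list of things; names that differ only in an ending like _2 or _b are one class to them, and where a whole thing is asked for, a point or a joint stands for the part that bears it (a point fixed in the world has none). Each returns a list of dicts, best first, with "conf" (0 to 1); they miss things now and then, are a little off and sometimes report something else, mostly with a low value. They report only what shows in the picture. A call takes as long as a camera call.
- spot_in(query, picture): "extent" ([centre column, centre row, width, height] in pixels, round what is visible of it).
- pinpoint(query, picture): "xy" ([column, row] in pixels: a listed point, or the origin of a listed thing).
The state is a dict: "t": time; "q": joint angles; "dq": joint speeds; "tau": joint torques, N m; "tool_pos": TCP position; "ee_rot": TCP orientation; "contact_force": force on the tool from outside, world axes, zero at the start; "torque": the same for the moment, N m; "finger_gap": finger opening in mm; "gripper_force": force on a finger pad.
Only numpy, scipy, OpenCV 4.12 (cv2) and the standard library are available. Lean on these libraries where they do the work, as an engineer would, in place of code of your own. Each camera call takes 0.05 s, during which the arm holds its last target. There are 200 camera calls.

## Working session

There is one attempt and no reset: what is moved stays moved. The work goes in short steps, Python scripts to look and compute and a tool call to move; the robot and the scene stay as the last step left them, time stands still between calls to the robot, and variables do not carry over. Pictures are saved under pics/ and viewed, at most 10 in all, crops included, and the job is handed in when it is done.

Besides the shell and the picture viewer there is one more tool, called after "Call:" by a JSON object that holds its "name" and its "arguments". arm_command: Moves the arm, as the interface text tells. Its arguments: {"type":"object","properties":{"steps":{"type":"array","items":{"type":"array","items":{"type":"number"}}},"squeeze":{"type":"number"}},"required":["steps"]}

```bash
mkdir -p pics; cat > h.py <<'E'
from rig import *
import numpy as np, cv2
from scipy.spatial.transform import Rotation as R
def cam(n): return read_camera(n)
def unproj(p,u,v,z):
    c=np.array([(u-p["cx"])/p["fx"]*z,(v-p["cy"])/p["fy"]*z,z])
    Rm=cv2.Rodrigues(np.array(p["rvec"],float))[0]
    return Rm.T@(c-np.array(p["tvec"],float).ravel())
def at(p,u,v):
    z=p["z_map"][int(round(v))-1:int(round(v))+2,int(round(u))-1:int(round(u))+2]; z=z[z>0]
    return unproj(p,u,v,np.median(z)) if len(z) else None
def on_plane(p,u,v,h):
    a=unproj(p,u,v,100.);b=unproj(p,u,v,1000.)
    return a+(b-a)*(h-a[2])/(b[2]-a[2])
def cloud(p):
    z=p["z_map"];v,u=np.mgrid[:z.shape[0],:z.shape[1]]
    c=np.stack([(u-p["cx"])/p["fx"]*z,(v-p["cy"])/p["fy"]*z,z],-1)
    Rm=cv2.Rodrigues(np.array(p["rvec"],float))[0]
    w=(c-np.array(p["tvec"],float).ravel())@Rm
    w[z<=0]=np.nan
    return w
E
python3 - <<'E'
from h import *
np.set_printoptions(precision=1,suppress=True)
o=get_obs(); print(o["t"],o["tool_pos"],o["ee_rot"],o["finger_gap"])
for n in ["scene","top"]:
    p=cam(n); cv2.imwrite(f"pics/{n}0.png",p["frame"][:,:,::-1])
    for q in ["press_pad","tray_mid","corner_front_left","corner_front_right","corner_rear_left","corner_rear_right","grille","blower","rack","flower_a","glue_tub","tape_roll","spool","pin_cup","wire_cutter"]:
        for r in pinpoint(q,p)[:2 if "flower" in q else 1]:
            print(n,q,round(r["conf"],2),np.array(r["xy"]),at(p,*r["xy"]))
E
```

```text
0.0 [ 271.4 -534.3  230.4] [ 1.   0.2 -0.  -0. ] 85.615498602016
scene press_pad 0.74 [316.1 218. ] [574.4 -51.1 112.1]
scene tray_mid 0.88 [269.8 214.4] [ 466.5 -100.1   91.2]
scene corner_front_left 0.66 [216. 201.] [221.5 -92.5  -0.6]
scene corner_front_right 0.64 [217.  198.3] [210.  -80.7  -3.2]
scene corner_rear_left 0.67 [316.  217.6] [573.9 -50.8 112.9]
scene corner_rear_right 0.63 [268.2 219.3] [ 477.8 -115.6   91.5]
scene grille 0.95 [437.3 162.9] [692.9 274.7 168.2]
scene blower 0.71 [428.  203.2] [673.2 313.9   6.5]
scene rack 0.79 [268.6 244.9] [ 528.7 -161.7   71.6]
scene flower_a 0.95 [392.5 249.5] [711.4  83.5   8.5]
scene flower_a 0.81 [339.2 170.5] [378.1 268.9   5.1]
scene glue_tub 0.75 [146.  268.6] [ 362.9 -384.    42.2]
scene tape_roll 0.72 [297.6 182.7] [325.2 135.6  -0.7]
scene spool 0.7 [161.2 342.7] [ 553.7 -463.1   35.7]
scene pin_cup 0.79 [395.5 290.2] [804.7 -44.1  36.1]
scene wire_cutter 0.65 [216.2 369.5] [ 660.5 -417.7    9.6]
top press_pad 0.77 [372.2 175. ] [ 634.3 -181.   124.3]
top tray_mid 0.78 [350.7 233.8] [ 467.4 -120.7   86.5]
top corner_front_left 0.73 [304.8 242.7] [441.5  14.3  38.5]
top corner_front_right 0.89 [371.8 270.3] [ 356.7 -189.2    5.7]
top corner_rear_left 0.82 [324.3 194.4] [589.5 -45.2  10.6]
top corner_rear_right 0.81 [391.5 222.7] [ 502.  -252.5   -2. ]
top grille 0.63 [209.8 151.6] [697.1 275.6 163.8]
top blower 0.75 [205.1 171.1] [628.2 264.3 264.1]
top flower_a 0.9 [276.8 158.7] [701.7 101.9   8.6]
top flower_a 0.74 [389.1 220.5] [ 504.4 -228.   120. ]
top glue_tub 0.61 [432.5 284.3] [ 315.5 -369.5   22. ]
top tape_roll 0.64 [268.8 273.7] [346.5 126.4  -0.6]
top spool 0.57 [457.7 217.8] [ 514.3 -441.6   51.6]
top pin_cup 0.67 [315.8 134.3] [778.6 -19.5   4.8]
top wire_cutter 0.86 [439.5 174.1] [ 651.4 -401.5    6.7]
```

```bash
python3 -c "
import cv2,numpy as np
a=cv2.imread('pics/scene0.png');b=cv2.imread('pics/top0.png')
cv2.imwrite('pics/both0.png',cv2.resize(np.vstack([a,b]),(480,600)))"
```

```text
(no output)
```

View pics/scene0.png

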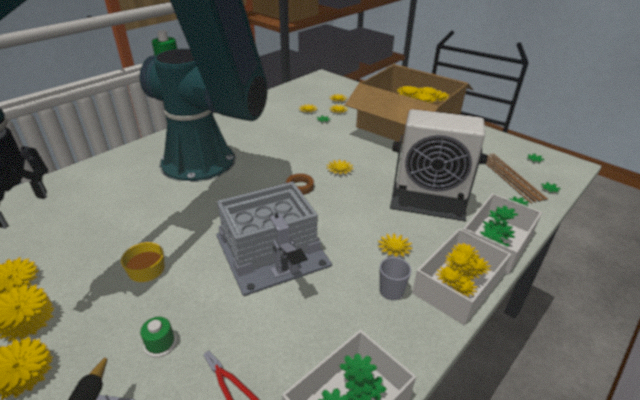

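View pics/top0.png

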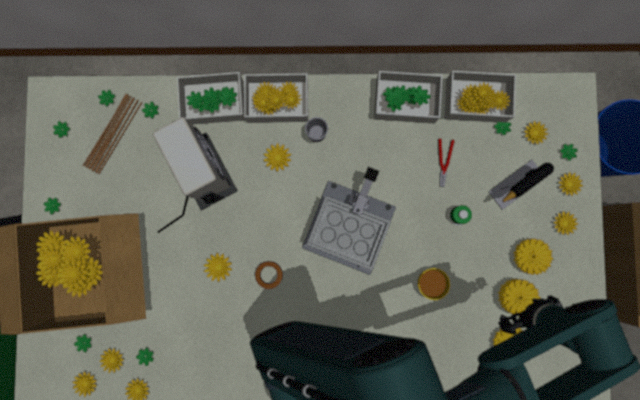

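The scene view shows the rack at about (270,230), with the pad at (316,218) and the grille at (437,163). In the top view the pad is at (372,175), the tray at (345,233) and the blower at (195,165), facing right and down toward the stack. Next I fit exact poses from the depth data.

```bash
python3 - <<'E'
from h import *
np.set_printoptions(precision=1,suppress=True)
ps={n:cam(n) for n in ["scene","top"]}
for n,p in ps.items():
    w=cloud(p).reshape(-1,3)
    m=(np.hypot(w[:,0]-470,w[:,1]+120)<150)
    for lo,hi in [(116,130)]:
        s=w[m&(w[:,2]>lo)&(w[:,2]<hi)]
        r=cv2.minAreaRect(s[:,:2].astype(np.float32)); print(n,lo,len(s),r,np.median(s[:,2]))
    s=w[m&(w[:,2]>8)&(w[:,2]<20)]; 
    if len(s): print(n,"base",len(s),cv2.minAreaRect(s[:,:2].astype(np.float32)))
    s=w[m&(w[:,2]>131)&(w[:,2]<200)]; print(n,"high",len(s),s.min(0) if len(s) else 0,s.max(0) if len(s) else 0)
    for q,h in [("press_pad",125),("corner_front_left",124),("corner_front_right",124),("corner_rear_left",124),("corner_rear_right",124),("tray_mid",104),("rack",0),("grille",165),("blower",0)]:
        for r in pinpoint(q,p)[:2]: print(n,q,round(r["conf"],2),on_plane(p,*r["xy"],h))
    # grille plane
    u,v=[r["xy"] for r in pinpoint("grille",p)[:1]][0]
    s=w[(np.linalg.norm(w-[695,275,165],axis=1)<85)&(w[:,2]<245)]
    for _ in range(4):
        c=np.median(s,0); U,S,V=np.linalg.svd(s-s.mean(0),full_matrices=False); d=(s-s.mean(0))@V[2]; s=s[np.abs(d)<max(4,1.5*d.std())]
    print("plane",len(s),s.mean(0),V[2],d.std())
    s=w[(np.hypot(w[:,0]-720,w[:,1]-320)<200)&(w[:,2]>255)&(w[:,2]<275)]
    if len(s): print("top face",cv2.minAreaRect(s[:,:2].astype(np.float32)),cv2.boxPoints(cv2.minAreaRect(s[:,:2].astype(np.float32))))
p=ps["top"]; f=cv2.resize(p["frame"][150:300,280:440],None,fx=3.7,fy=3.7,interpolation=cv2.INTER_CUBIC)
cv2.imwrite("pics/c1.png",f[:,:,::-1])
E
```

```text
scene 116 985 ((505.33001708984375, -125.78512573242188), (200.3528594970703, 228.06631469726562), 68.51973724365234) 121.96833029920252
scene base 1731 ((509.69525146484375, -175.63571166992188), (287.0442199707031, 163.35592651367188), 30.340927124023438)
scene high 242 [ 522.8 -165.8  131.1] [ 578.1 -126.   156. ]
scene press_pad 0.62 [ 633.9 -171.7  125. ]
scene press_pad 0.26 [578.9 -52.3 125. ]
scene corner_front_left 0.92 [440.    3.4 124. ]
scene corner_front_right 0.61 [ 361.  -177.1  124. ]
scene corner_rear_right 0.9 [ 497.6 -230.1  124. ]
scene corner_rear_right 0.72 [585.  -59.9 124. ]
scene tray_mid 0.78 [ 480.8 -119.3  104. ]
scene rack 0.67 [ 464.6 -108.1    0. ]
scene rack 0.27 [365.8 276.7   0. ]
scene grille 0.75 [696.2 279.5 165. ]
scene grille 0.36 [ 857.7 -153.3  165. ]
scene blower 0.68 [658.1 333.    0. ]
scene blower 0.43 [472.2  53.9   0. ]
plane 2670 [693.9 279.3 167.6] [ 0.5 -0.9  0. ] 1.9742844294754909
top face ((670.3967895507812, 320.20172119140625), (189.65509033203125, 99.11198425292969), 27.767223358154297) [[563.4 319.9]
 [609.6 232.2]
 [777.4 320.
[... 323 characters left out ...]
 press_pad 0.82 [ 640.3 -171.9  125. ]
top corner_front_left 0.96 [443.6   5.7 124. ]
top corner_front_right 0.73 [351.2 110.3 124. ]
top corner_front_right 0.63 [ 366.8 -179.1  124. ]
top corner_rear_left 0.84 [579.  -42.1 124. ]
top corner_rear_right 0.83 [ 507.1 -231.7  124. ]
top tray_mid 0.75 [ 463.5 -117.9  104. ]
top grille 0.77 [695.7 273.9 165. ]
top grille 0.61 [ 528.  -405.5  165. ]
top blower 0.59 [663.8 312.1   0. ]
top blower 0.3 [774.6 -17.    0. ]
plane 404 [692.  276.2 172. ] [ 0.5 -0.9  0. ] 1.396945894298636
top face ((670.1016235351562, 321.9696044921875), (191.54833984375, 95.69126892089844), 27.96780776977539) [[563.1 319.3]
 [608.  234.8]
 [777.1 324.6]
 [732.3 409.1]]
```

View pics/c1.png

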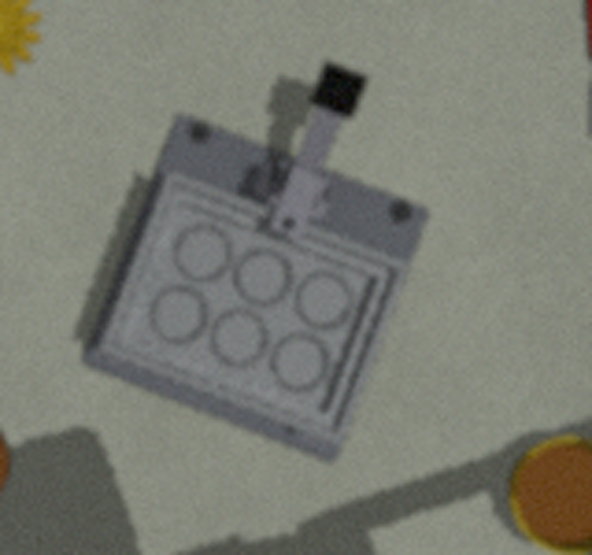

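Tray centre is about (470.5, -112), yaw -21.6°. The pad is at about (636, -175, 125), the grille at (694.5, 277.5, 165), and its into-blower axis is (-0.468, 0.884). Next is the move to above the pad with the fingers shut.

```bash
cat >> h.py <<'E'
YAW=np.deg2rad(-21.6); TX=np.array([np.cos(YAW),np.sin(YAW),0]); TY=np.array([-TX[1],TX[0],0])
def Rdown(a):  # tool y axis at angle a deg, z down
    y=np.array([np.cos(np.deg2rad(a)),np.sin(np.deg2rad(a)),0]);z=np.array([0,0,-1.])
    return R.from_matrix(np.stack([np.cross(y,z),y,z],1))
def go(pos,Rg=None):
    o=get_obs(); Rc=R.from_quat(o["ee_rot"]); Rg=Rg or Rc
    d=Rc.inv().apply(np.array(pos)-o["tool_pos"])/1000; rv=np.rad2deg((Rc.inv()*Rg).as_rotvec())
    print("cur",np.round(o["tool_pos"],1),"shift",np.round(d,4),"turn",np.round(rv,2),"F",np.round(o["contact_force"],1))
E
python3 - <<'E'
from h import *
o=get_obs();print(R.from_quat(o["ee_rot"]).as_matrix().round(3),o["q"])
for a in (68.4,-111.6): go([636,-175,200],Rdown(a))
E
```

```text
[[ 0.892  0.453 -0.   ]
 [ 0.453 -0.892  0.   ]
 [ 0.    -0.    -1.   ]] [-1.21605752e+00  3.58796391e-01  1.51039485e+00 -4.25535001e-06
  1.27248382e+00 -1.15088752e-01]
cur [ 271.6 -535.   231.3] shift [ 0.4879 -0.156   0.0313] turn [-0.0000e+00 -1.0000e-02 -1.3148e+02] F [-0.2  0.5 -0. ]
cur [ 271.6 -535.   231.3] shift [ 0.4879 -0.156   0.0313] turn [-0.    0.   48.52] F [-0.2  0.5 -0. ]
```

Call:
{"name": "arm_command", "arguments": {"steps": [[-1,0.244,-0.078,0.016,0,0,24.2],[-1,0.244,-0.078,0.016,0,0,24.2],[-1,0.244,-0.078,0.016,0,0,24.2],[-1,0.244,-0.078,0.016,0,0,24.2],[-1,0.488,-0.156,0.031,0,0,48.5],[-1,0.488,-0.156,0.031,0,0,48.5],[-1,0.488,-0.156,0.031,0,0,48.5],[-1,0.488,-0.156,0.031,0,0,48.5],[-1,0.488,-0.156,0.031,0,0,48.5],[-1,0.488,-0.156,0.031,0,0,48.5],[-1,0.488,-0.156,0.031,0,0,48.5],[-1,0.488,-0.156,0.031,0,0,48.5]], "squeeze": 60}}

```text
t: 3.7
tool_pos: [617.2, -193.2, 202.0]
ee_rot: [0.982, -0.187, 0.0, 0.0]
contact_force: [-0.2, -0.7, 0.7]
finger_gap: 0.3
gripper_force: 0.0
```

Call:
{"name": "arm_command", "arguments": {"steps": [[-1,0,0,0,0,0,0],[-1,0,0,0,0,0,0],[-1,0,0,0,0,0,0],[-1,0,0,0,0,0,0]]}}

```text
t: 4.03
tool_pos: [615.0, -195.8, 201.9]
ee_rot: [0.982, -0.188, -0.0, 0.0]
contact_force: [-1.0, -0.7, -0.5]
finger_gap: 0.0
gripper_force: 0.0
```

```bash
python3 - <<'E'
from h import *
np.set_printoptions(precision=1,suppress=True)
o=get_obs();print(o["t"],o["q"],o["finger_gap"])
go([636,-175,140],Rdown(-111.6))
p=cam("wrist"); cv2.imwrite("pics/w1.png",p["frame"][:,:,::-1])
w=cloud(p).reshape(-1,3); f=p["frame"].reshape(-1,3)
m=(f.max(1)<60)&(w[:,2]>112)&(w[:,2]<135)&(np.hypot(w[:,0]-636,w[:,1]+175)<60)
print(m.sum(),np.median(w[m],0))
for q in ["press_pad","corner_rear_right"]:
    for r in pinpoint(q,p)[:2]: print(q,r,on_plane(p,*r["xy"],125))
E
```

```text
4.0333 [-0.4  0.4  1.4 -0.   1.3  1.5] 0.01675620404556614
cur [ 615.  -195.8  201.9] shift [ 0.  -0.   0.1] turn [ 0.  0. -0.] F [-1.  -0.7 -0.5]
1726 [ 638.6 -179.3  124.7]
press_pad {'xy': [294.4, 186.2], 'conf': 0.76} [ 637.3 -182.8  125. ]
press_pad {'xy': [123.2, 92.9], 'conf': 0.31} [747.2 -94.7 125. ]
```

View pics/w1.png

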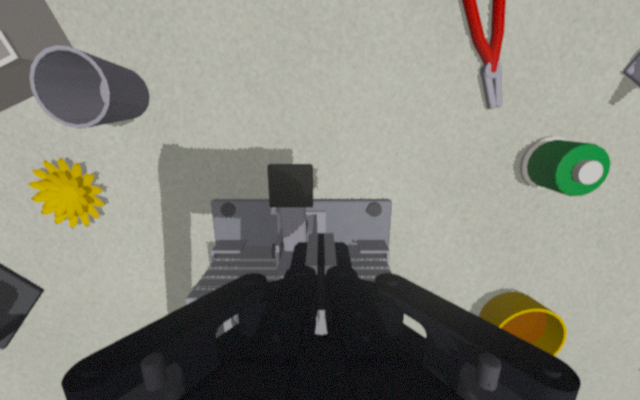

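The wrist view shows the black pad at about (290,186). Depth gives (638.6, -179.3, 124.7), consistent with the rack axis.

```bash
python3 - <<'E'
from h import *
go([639,-179.5,133],Rdown(-111.6)); go([645,-182,94],Rdown(-111.6))
E
```

```text
cur [ 615.1 -196.2  202.2] shift [ 0.016  -0.0244  0.0692] turn [ 0.01  0.01 -0.09] F [0.8 0.4 0.6]
cur [ 615.1 -196.2  202.2] shift [ 0.0226 -0.0243  0.1082] turn [ 0.01  0.01 -0.09] F [0.8 0.4 0.6]
```

Call:
{"name": "arm_command", "arguments": {"steps": [[-1,0.016,-0.0244,0.03,0,0,0],[-1,0.016,-0.0244,0.06,0,0,0],[-1,0.016,-0.0244,0.07,0,0,0],[-1,0.017,-0.0244,0.078,0,0,0],[-1,0.018,-0.0244,0.084,0,0,0],[-1,0.019,-0.0244,0.09,0,0,0],[-1,0.02,-0.0244,0.096,0,0,0],[-1,0.021,-0.0244,0.102,0,0,0],[-1,0.022,-0.0244,0.106,0,0,0],[-1,0.023,-0.0244,0.109,0,0,0],[-1,0.023,-0.0244,0.109,0,0,0]]}}

```text
t: 5.1
tool_pos: [646.1, -180.8, 92.3]
ee_rot: [0.982, -0.187, -0.0, -0.0]
contact_force: [-0.4, 0.1, 0.4]
finger_gap: 0.3
gripper_force: 0.0
```

```bash
python3 - <<'E'
from h import *
np.set_printoptions(precision=1,suppress=True)
print(get_obs()["contact_force"],get_obs()["tool_pos"])
p=cam("wrist")
w=cloud(p).reshape(-1,3); f=p["frame"].reshape(-1,3)
m=(f.max(1)<60)&(w[:,2]>60)&(w[:,2]<135)&(np.hypot(w[:,0]-639,w[:,1]+180)<60)
print(m.sum(),np.median(w[m],0))
p=cam("scene"); w=cloud(p).reshape(-1,3)
s=w[(np.hypot(w[:,0]-550,w[:,1]+140)<40)&(w[:,2]>128)&(w[:,2]<175)]; print(len(s),s.max(0))
cv2.imwrite("pics/s2.png",cv2.resize(p["frame"][120:320,160:440],None,fx=2.5,fy=2.5,interpolation=cv2.INTER_CUBIC)[:,:,::-1])
E
```

```text
[-0.4  0.1  0.4] [ 646.1 -180.8   92.3]
3030 [ 653.4 -184.8   88.2]
31 [ 568.8 -150.8  157.9]
```

View pics/s2.png

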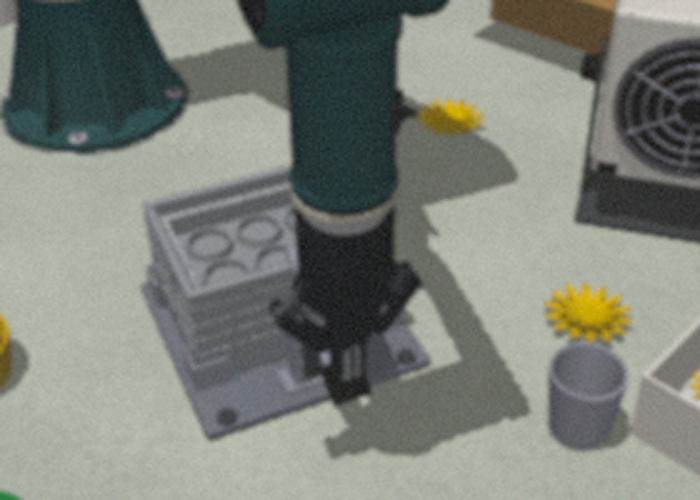

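The force is zero at z=92 and the pad sits lower, at about 88, so the catch seems to have snapped. I'll retreat up, hover over the front right corner with the fingers part open, and measure.

```bash
cat >> h.py <<'E'
C=np.array([470.5,-112,0])
def tp(x,y,z): return C+x*TX+y*TY+[0,0,z]
E
python3 - <<'E'
from h import *
print(tp(-50,-95.5,200)); go(tp(-50,-95.5,200),Rdown(-111.6))
E
```

```text
[ 388.85528092 -182.38742677  200.        ]
cur [ 646.3 -180.7   92.9] shift [-0.2388  0.0962 -0.107 ] turn [-0.    0.01  0.02] F [-0.1 -0.2  0.7]
```

Call:
{"name": "arm_command", "arguments": {"steps": [[-1,0,0,-0.04,0,0,0],[-1,0,0,-0.08,0,0,0],[-1,0,0,-0.12,0,0,0],[-1,-0.03,0.012,-0.12,0,0,0],[-0.18,-0.239,0.096,-0.107,0,0,0],[-0.18,-0.239,0.096,-0.107,0,0,0],[-0.18,-0.239,0.096,-0.107,0,0,0],[-0.18,-0.239,0.096,-0.107,0,0,0],[-0.18,-0.239,0.096,-0.107,0,0,0],[-0.18,-0.239,0.096,-0.107,0,0,0],[-0.18,-0.239,0.096,-0.107,0,0,0],[-0.18,-0.239,0.096,-0.107,0,0,0]]}}

```text
t: 6.2
tool_pos: [388.4, -182.2, 200.6]
ee_rot: [0.982, -0.188, 0.001, 0.0]
contact_force: [0.0, -0.0, 0.5]
finger_gap: 35.1
gripper_force: 0.0
```

```bash
python3 - <<'E'
from h import *
np.set_printoptions(precision=1,suppress=True)
o=get_obs();print(o["t"],o["tool_pos"],o["finger_gap"],o["q"])
ps={n:cam(n) for n in ["wrist","scene"]}
for n,p in ps.items():
    w=cloud(p).reshape(-1,3); t=w-C; x=t@TX; y=t@TY
    m=(np.abs(x)<90)&(np.abs(y)<115)&(w[:,2]>118)&(w[:,2]<129)
    # outer edges of rim top in tray axes
    for nm,a,b in [("x",x,y),("y",y,x)]:
        v=a[m]; h,e=np.histogram(v,np.arange(-112,113,2)); print(n,nm,[(int(E),int(k)) for k,E in zip(h,e) if k>25 and (abs(E)>60)])
    print(n,"ztop",np.median(w[m&(y<-90),2]))
    for q in ["corner_front_right","corner_rear_right","corner_rear_left","corner_front_left","press_pad"]:
        for r in pinpoint(q,p)[:1]:
            k=on_plane(p,*r["xy"],124 if q!="press_pad" else 86); print(n,q,round(r["conf"],2),np.array(r["xy"]),k,(k-C)@TX,(k-C)@TY, at(p,*r["xy"]))
cv2.imwrite("pics/w3.png",ps["wrist"]["frame"][:,:,::-1])
E
```

```text
6.2 [ 388.4 -182.2  200.6] 35.08795181902714 [-0.6  0.1  1.9  0.   1.1  1.3]
wrist x [(-74, 419), (-72, 525), (-70, 506), (-68, 693), (-66, 476), (-64, 56), (-62, 56), (62, 96), (64, 89), (66, 886), (68, 955), (70, 954), (72, 917), (74, 586)]
wrist y [(-102, 231), (-100, 486), (-98, 573), (-96, 544), (-94, 432), (-92, 66), (-90, 71), (-88, 65), (-86, 61), (-84, 79), (-82, 66), (-80, 75), (-78, 68), (-76, 67), (-74, 73), (-72, 67), (-70, 66), (-68, 68), (-66, 70), (-64, 70), (-62, 67), (62, 69), (64, 69), (66, 69), (68, 68), (70, 72), (72, 64), (74, 73), (76, 75), (78, 64), (80, 70), (82, 73), (84, 64), (86, 73), (88, 272), (90, 1213), (92, 540), (94, 528), (96, 481), (98, 126)]
wrist ztop 123.03623754927327
wrist corner_front_right 0.86 [324.4 233. ] [ 364.7 -176.8  124. ] -74.52416857776107 -99.20995448682426 [ 313.1 -158.2   -0.8]
wrist corner_rear_right 0.6 [326.3  31.3] [ 503.6 -232.6  124. ] 75.1775258081168 -99.9873294557943 [ 528.5 -244.5   12.2]
wrist corner_rear_left 0.98 [36.9 32.1] [576.4 -47.8 124. ] 74.7987637531799 98.67101814944711 [645.6  44.4  -0.6]
wrist corner_fron
[... 248 characters left out ...]
(-96, 39), (-94, 37), (90, 41), (92, 36), (94, 31), (96, 31)]
scene ztop 122.52051741394382
scene corner_front_right 0.63 [216.8 196.6] [ 353.7 -168.9  124. ] -87.63198653817145 -95.94646880904052 [206.1 -78.1  -0.5]
scene corner_rear_right 0.93 [233.  237.9] [ 500.6 -235.8  124. ] 73.5001983668081 -104.01031185427075 [ 484.  -224.9  106.6]
scene corner_rear_left 0.58 [318.2 216.2] [583.2 -53.6 124. ] 83.31435540163604 95.80124714101387 [482.4  58.2   1.4]
scene corner_front_left 0.68 [295.6 181.3] [445.3  10.3 124. ] -68.47326331483191 104.47274443021469 [319.2 133.1   2.9]
scene press_pad 0.8 [298.9 271.1] [ 647.  -181.8   86. ] 189.77059483113726 0.09011306869494938 [ 644.8 -179.7   82.9]
```

View pics/w3.png

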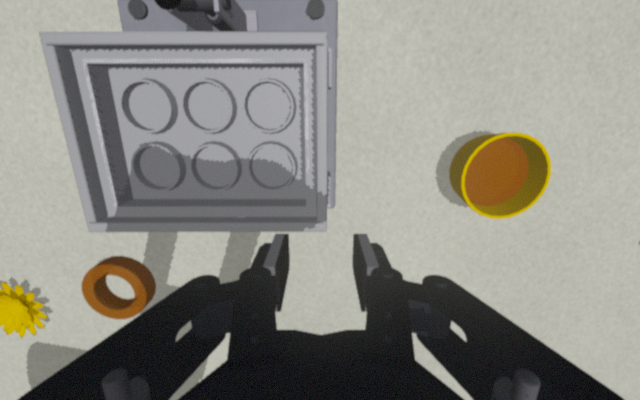

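The wrist view shows the foot clear behind the rear rim and the pad down at about 83 mm, so the arm is latched. The tray's right rim, at column ~318, lines up with the finger centre. Descending to pinch.

```bash
python3 - <<'E'
from h import *
go(tp(-50,-96.2,112),Rdown(-111.6))
E
```

```text
cur [ 388.8 -182.   199.9] shift [0.0002 0.0011 0.0879] turn [-0.01  0.02  0.03] F [ 1.1 -0.  -0.4]
```

Call:
{"name": "arm_command", "arguments": {"steps": [[-0.18,0,0.001,0.03,0,0,0],[-0.18,0,0.001,0.06,0,0,0],[-0.18,0,0.001,0.077,0,0,0],[-0.18,0,0.001,0.088,0,0,0],[-0.18,0,0.001,0.088,0,0,0]]}}

```text
t: 7.22
tool_pos: [386.8, -182.0, 109.9]
ee_rot: [0.982, -0.187, -0.002, -0.001]
contact_force: [-0.4, 0.2, -0.4]
finger_gap: 34.7
gripper_force: 0.0
```

Call:
{"name": "arm_command", "arguments": {"steps": [[-1,0,0,0,0,0,0],[-1,0,0,0,0,0,0],[-1,0,0,0,0,0,0],[-1,0,0,0,0,0,0],[-1,0,0,0,0,0,0],[-1,0,0,0,0,0,0]], "squeeze": 80}}

```text
t: 7.72
tool_pos: [389.1, -183.4, 113.0]
ee_rot: [0.982, -0.187, 0.001, 0.0]
contact_force: [-0.9, -0.0, 7.1]
finger_gap: 6.4
gripper_force: 79.3
```

```bash
python3 - <<'E'
from h import *
o=get_obs();print(o["tool_pos"],o["contact_force"],o["torque"],o["finger_gap"],o["gripper_force"])
# tilt about RL corner, axis perpendicular to the diagonal so that FR rises
P=tp(75,100,106); d=(-150*TX-200*TY); d/=np.linalg.norm(d)
ax=np.cross(d,[0,0,1])   # rotation about ax: d -> up
p0=np.array(o["tool_pos"]);R0=R.from_quat(o["ee_rot"])
for a in (1,2,3,4,5,6):
    r=R.from_rotvec(ax*np.deg2rad(a)); g=P+r.apply(p0-P)
    print(a,np.round(R0.inv().apply(g-p0),1),np.round(np.rad2deg((R0.inv()*r*R0).as_rotvec()),2))
E
```

```text
[ 389.0968945  -183.43697676  112.96097535] [-0.94850139 -0.01268092  7.08461669] [0.21814356 0.08924234 0.06721277] 6.385021284270079 79.2737352848053
1 [ 0.1 -0.1 -4. ] [-0.8 -0.6 -0. ]
2 [ 0.2 -0.3 -8.1] [-1.6 -1.2 -0. ]
3 [  0.4  -0.5 -12.1] [-2.4  -1.8  -0.01]
4 [  0.7  -0.8 -16.1] [-3.2  -2.4  -0.01]
5 [  0.9  -1.2 -20.2] [-4.   -3.   -0.01]
6 [  1.2  -1.6 -24.2] [-4.8  -3.6  -0.01]
```

Call:
{"name": "arm_command", "arguments": {"steps": [[-1,0,0,-0.002,-0.4,-0.3,0],[-1,0.0001,-0.0001,-0.004,-0.8,-0.6,0],[-1,0.0002,-0.0002,-0.006,-1.2,-0.9,0],[-1,0.0002,-0.0003,-0.008,-1.6,-1.2,0],[-1,0.0003,-0.0004,-0.01,-2.0,-1.5,0],[-1,0.0004,-0.0005,-0.012,-2.4,-1.8,0],[-1,0.0005,-0.0006,-0.014,-2.8,-2.1,0],[-1,0.0007,-0.0008,-0.016,-3.2,-2.4,0],[-1,0.0008,-0.001,-0.018,-3.6,-2.7,0],[-1,0.0009,-0.0012,-0.02,-4.0,-3.0,0],[-1,0.0009,-0.0012,-0.02,-4.0,-3.0,0]]}}

```text
t: 8.63
tool_pos: [389.7, -182.2, 132.4]
ee_rot: [0.981, -0.187, -0.033, 0.03]
contact_force: [-1.8, 0.2, 0.5]
finger_gap: 6.5
gripper_force: 78.7
```

```bash
python3 - <<'E'
from h import *
np.set_printoptions(precision=1,suppress=True)
o=get_obs();print(o["t"],o["tool_pos"],o["contact_force"],o["torque"],o["finger_gap"],o["gripper_force"])
p=cam("scene"); cv2.imwrite("pics/s4.png",cv2.resize(p["frame"][140:300,180:380],None,fx=3.5,fy=3.5,interpolation=cv2.INTER_CUBIC)[:,:,::-1])
for n in ("scene","wrist"):
    p=cam(n);w=cloud(p).reshape(-1,3); t=w-C; x=t@TX; y=t@TY
    print(n,[(a,b,np.nanpercentile(w[(abs(x-a)<8)&(abs(y-b)<8)&(w[:,2]<170)][:,2],[50,90]) ) for a,b in [(-70,93),(70,93),(70,-93),(-70,-93),(0,95),(0,-95),(70,50)] if ((abs(x-a)<8)&(abs(y-b)<8)&(w[:,2]<170)).sum()>5])
E
```

```text
8.6333 [ 389.7 -182.2  132.4] [-1.8  0.2  0.5] [0.1 0.2 0.1] 6.509300066097129 78.69275450706482
scene [(-70, 93, array([128.7, 132.2])), (70, 93, array([ 85.3, 121.8])), (70, -93, array([ 87.1, 132.1])), (-70, -93, array([ 74.3, 105.2])), (0, 95, array([121.1, 128.1])), (0, -95, array([ 94.1, 138.1])), (70, 50, array([ 71.8, 120.4]))]
wrist [(-70, 93, array([117.6, 118.9])), (70, -93, array([132. , 135.7])), (-70, -93, array([143.1, 143.8])), (0, -95, array([138.7, 139.9])), (70, 50, array([112.2, 113.8]))]
```

View pics/s4.png

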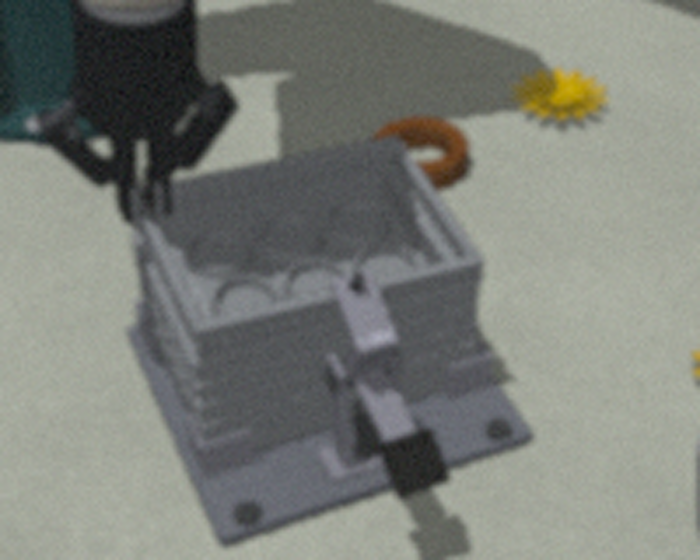

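The scene crop shows the front right corner raised about 20 mm, the rear right about 11 mm and the front left about 8 mm. The rear left is still seated and the stack is in the rack. I'll tilt slightly more, then lift.

Call:
{"name": "arm_command", "arguments": {"steps": [[-1,0.0001,-0.0002,-0.003,-0.6,-0.4,0],[-1,0.0003,-0.0004,-0.006,-1.2,-0.9,0],[-1,0.0002,-0.0002,-0.008,-1.2,-0.9,0],[-1,0.0001,0,-0.01,-1.2,-0.9,0],[-1,0,0.0001,-0.012,-1.2,-0.9,0],[-1,-0.0001,0.0003,-0.014,-1.2,-0.9,0],[-1,-0.0002,0.0004,-0.016,-1.2,-0.9,0],[-1,-0.0004,0.0007,-0.02,-1.2,-0.9,0],[-1,-0.0007,0.001,-0.025,-1.2,-0.9,0],[-1,-0.001,0.0014,-0.03,-1.2,-0.9,0],[-1,-0.0013,0.0018,-0.036,-1.2,-0.9,0],[-1,-0.0013,0.0018,-0.036,-1.2,-0.9,0]]}}

```text
t: 9.78
tool_pos: [391.3, -182.3, 169.4]
ee_rot: [0.981, -0.187, -0.041, 0.039]
contact_force: [0.5, 0.5, -1.0]
finger_gap: 6.3
gripper_force: 78.5
```

```bash
python3 - <<'E'
from h import *
np.set_printoptions(precision=1,suppress=True)
o=get_obs();print(o["t"],o["tool_pos"],o["contact_force"],o["torque"],o["finger_gap"],o["gripper_force"])
p=cam("scene"); cv2.imwrite("pics/s5.png",cv2.resize(p["frame"][140:300,180:380],None,fx=3.5,fy=3.5,interpolation=cv2.INTER_CUBIC)[:,:,::-1])
g=np.array(o["tool_pos"])+[-20*TX[0],-20*TX[1],100]; go(g)
E
```

```text
9.7833 [ 391.3 -182.3  169.4] [ 0.5  0.5 -1. ] [-0.  -0.   0.1] 6.3379182706706105 78.54812622070312
cur [ 391.1 -182.1  168.9] shift [-0.   0.  -0.1] turn [0. 0. 0.] F [-0.   0.1 -0.7]
```

View pics/s5.png

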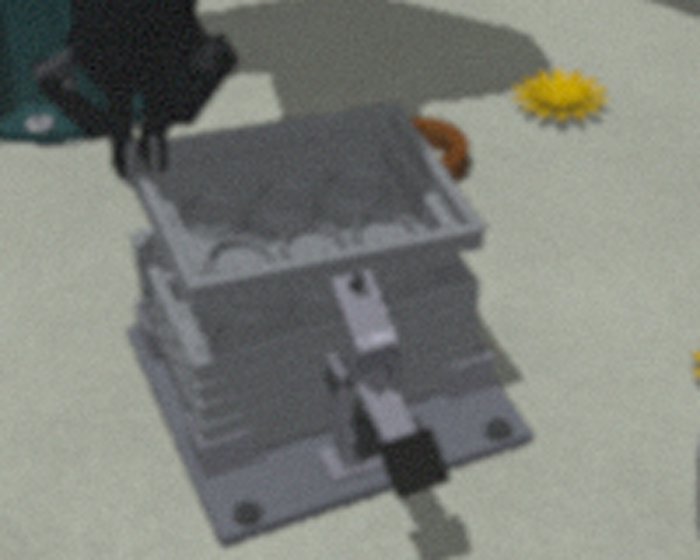

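The tray is fully free and tilted, with the stack seated in the rack. Next I raise it, level it, and carry it to the blower.

```bash
cat >> h.py <<'E'
def rows(pos,Rg):
    o=get_obs(); Rc=R.from_quat(o["ee_rot"])
    return np.round(Rc.inv().apply(np.array(pos)-o["tool_pos"])/1000,4),np.round(np.rad2deg((Rc.inv()*Rg).as_rotvec()),1)
E
python3 - <<'E'
from h import *
print(rows([385,-180,275],Rdown(-111.6)))
loc=np.array([389.1,-183.4,0])-C; loc=np.array([loc@TX,loc@TY+.7]); print(loc)
G=np.array([694.5,277.5,165]); n=np.array([-.468,.884,0]); T=G-150*n
for dy in (0,-30,-40.5):
    y=YAW+np.deg2rad(dy); x=np.array([np.cos(y),np.sin(y),0]); yy=np.array([-x[1],x[0],0])
    print(dy,T,T+loc[0]*x+loc[1]*yy+[0,0,10])
E
```

```text
(array([-0.0134,  0.0099, -0.105 ]), array([5.2, 3.8, 0. ]))
[-49.39971289 -95.65137968]
0 [764.7 144.9 165. ] [683.55768719  74.15084354 175.        ]
-30 [764.7 144.9 165. ] [659.05411755 124.20058962 175.        ]
-40.5 [764.7 144.9 165. ] [657.05099969 143.79963606 175.        ]
```

Call:
{"name": "arm_command", "arguments": {"steps": [[-1,-0.0015,0.001,-0.012,0,0,0],[-1,-0.003,0.002,-0.026,0.5,0.4,0],[-1,-0.0055,0.004,-0.044,1.5,1.1,0],[-1,-0.008,0.006,-0.064,2.7,2.0,0],[-1,-0.011,0.008,-0.084,4.0,2.9,0],[-1,-0.0125,0.0092,-0.097,4.8,3.5,0],[-1,-0.0134,0.0099,-0.105,5.2,3.8,0],[-1,-0.0134,0.0099,-0.105,5.2,3.8,0]]}}

```text
t: 10.5
tool_pos: [385.1, -180.5, 275.7]
ee_rot: [0.982, -0.188, 0.001, 0.0]
contact_force: [0.1, -0.6, -0.4]
finger_gap: 6.7
gripper_force: 78.5
```

```bash
python3 - <<'E'
from h import *
o=get_obs();print(o["t"],o["tool_pos"],o["contact_force"],o["finger_gap"],o["gripper_force"],o["q"])
print(rows([659,124,250],Rdown(-141.6)))
E
```

```text
10.5 [ 385.05610264 -180.5057378   275.68809943] [ 0.09757558 -0.5799797  -0.35223919] 6.7435567884600625 78.51923704147339 [-6.00883292e-01  5.52907849e-02  1.79711436e+00 -2.46108579e-04
  1.28771087e+00  1.34752333e+00]
(array([ 0.1424, -0.3841,  0.0257]), array([ 0. , -0.1, 30. ]))
```

Call:
{"name": "arm_command", "arguments": {"steps": [[-1,0.003,-0.007,0,0,0,0.5],[-1,0.008,-0.021,0,0,0,1.5],[-1,0.014,-0.039,0,0,0,3],[-1,0.022,-0.06,0,0,0,4.7],[-1,0.03,-0.081,0,0,0,6.3],[-1,0.038,-0.103,0,0,0,8],[-1,0.046,-0.124,0,0,0,9.7],[-1,0.054,-0.146,0,0,0,11.4],[-1,0.062,-0.167,0,0,0,13],[-1,0.069,-0.186,0,0,0,14.5],[-1,0.073,-0.198,0,0,0,15.5],[-1,0.075,-0.203,0,0,0,16]]}}

```text
t: 11.5
tool_pos: [529.5, -16.9, 272.4]
ee_rot: [0.947, -0.322, -0.002, -0.0]
contact_force: [0.7, -1.4, -1.6]
finger_gap: 6.5
gripper_force: 78.5
```

```bash
python3 - <<'E'
from h import *
o=get_obs();print(o["t"],o["tool_pos"],o["contact_force"],o["finger_gap"],o["gripper_force"],o["q"])
print(rows([659,124,225],Rdown(-141.6)))
E
```

```text
11.5 [529.5120662  -16.88554743 272.42454509] [ 0.65973891 -1.3930907  -1.58056462] 6.5221289564170135 78.52809190750122 [-1.62770213e-01  2.22954986e-01  1.60132717e+00  6.82127291e-04
  1.32127846e+00  2.06295875e+00]
(array([ 0.017 , -0.1907,  0.0471]), array([ 0.1,  0.2, 14.1]))
```

Call:
{"name": "arm_command", "arguments": {"steps": [[-1,0.001,-0.007,0,0,0,0.5],[-1,0.002,-0.022,0,0,0,1.6],[-1,0.004,-0.042,0.003,0,0,3.1],[-1,0.006,-0.064,0.008,0,0,4.7],[-1,0.008,-0.086,0.014,0,0,6.4],[-1,0.01,-0.108,0.021,0,0,8],[-1,0.012,-0.13,0.028,0,0,9.6],[-1,0.014,-0.152,0.035,0,0,11.2],[-1,0.0155,-0.172,0.041,0,0,12.7],[-1,0.0165,-0.185,0.045,0,0,13.7],[-1,0.017,-0.191,0.047,0,0,14.1],[-1,0.017,-0.191,0.047,0,0,14.1]]}}

```text
t: 12.5
tool_pos: [658.8, 122.8, 225.5]
ee_rot: [0.9, -0.436, -0.002, 0.001]
contact_force: [-1.2, 0.2, -1.3]
finger_gap: 6.6
gripper_force: 78.5
```

```bash
python3 - <<'E'
from h import *
np.set_printoptions(precision=2,suppress=True)
o=get_obs();print(o["t"],o["tool_pos"],o["contact_force"],o["finger_gap"],o["gripper_force"],o["q"])
print(rows([659,124,175],Rdown(-141.6)))
# tray rim plane from depth: expected rim around tray centre
y=YAW+np.deg2rad(-30); x=np.array([np.cos(y),np.sin(y),0]); yy=np.array([-x[1],x[0],0])
T=np.array(o["tool_pos"])+49.4*x+95.65*yy
for n in ("scene","wrist"):
    p=cam(n); w=cloud(p).reshape(-1,3); t=w-T; a=t@x;b=t@yy
    for nm,(u,v) in dict(FL=(-70,95),RL=(70,95),RR=(70,-95),F=(-70,0),Rr=(70,0),L=(0,95),Rt=(0,-95)).items():
        m=(abs(a-u)<5)&(abs(b-v)<5)&(abs(t[:,2])<40); 
        if m.sum()>5: print(n,nm,m.sum(),np.percentile(t[m,2],[10,50,90]))
    for q in ["tray_mid","corner_front_left","corner_rear_left","corner_rear_right"]:
        for r in pinpoint(q,p)[:1]:
            k=on_plane(p,*r["xy"],T[2]+(-10 if q=="tray_mid" else 10)); print(n,q,r["conf"],(k-T)@x,(k-T)@yy)
E
```

```text
12.5 [658.8  122.78 225.52] [-1.15  0.17 -1.3 ] 6.574768106781987 78.52166533470154 [0.08 0.47 1.35 0.   1.33 2.55]
(array([-0.  , -0.  ,  0.05]), array([ 0.1,  0.1, -0.1]))
scene FL 10 [-1.16  8.15  9.5 ]
scene RL 35 [-9.04  0.58  7.56]
scene RR 41 [-7.11  3.79  9.  ]
scene F 30 [-5.54  3.53  8.51]
scene Rr 35 [-7.3  -0.09  8.59]
scene L 20 [-5.77  7.29  8.77]
scene Rt 14 [-0.74  9.18 10.32]
scene tray_mid 0.69 4.398949392592562 -1.639384383825324
scene corner_front_left 0.8 -73.63456711343875 98.1166186781623
scene corner_rear_left 0.56 83.65154140673094 95.03917578278694
scene corner_rear_right 0.95 75.8798243551042 -100.3411712497241
wrist RR 235 [-3.72  9.03 11.92]
wrist F 239 [10.6  11.44 12.25]
wrist Rr 427 [-4.54 -2.03  6.71]
wrist Rt 412 [-3.45 11.41 12.41]
wrist tray_mid 0.71 0.8672528889178007 -1.890589103386256
```

The tray is level and sits where I predicted. Lowering it to grille height.

Call:
{"name": "arm_command", "arguments": {"steps": [[-1,0,0,0.005,0,0,0],[-1,0,0,0.014,0,0,0],[-1,0,0,0.025,0,0,0],[-1,0,0,0.036,0,0,0],[-1,0,0,0.045,0,0,0],[-1,0,0,0.05,0,0,0],[-1,0,0,0.05,0,0,0],[-1,0,0,0.05,0,0,0],[-1,0,0,0.05,0,0,0],[-1,0,0,0.05,0,0,0],[-1,0,0,0.05,0,0,0]]}}

```text
t: 13.92
tool_pos: [659.3, 122.5, 177.7]
ee_rot: [0.9, -0.436, -0.0, -0.0]
contact_force: [0.0, 0.4, -1.0]
finger_gap: 6.7
gripper_force: 78.5
```

```bash
python3 - <<'E'
from h import *
np.set_printoptions(precision=1,suppress=True)
o=get_obs();print(o["t"],o["tool_pos"],o["contact_force"],o["finger_gap"],o["gripper_force"])
p=cam("scene"); cv2.imwrite("pics/s6.png",p["frame"][:,:,::-1])
for q,h in [("tray_mid",165),("grille",165)]:
    for r in pinpoint(q,p)[:1]: print(q,r["conf"],on_plane(p,*r["xy"],h))
E
```

```text
13.9167 [659.3 122.5 177.7] [ 0.   0.4 -1. ] 6.653127757535886 78.50476741790771
tray_mid 0.86 [768.9 137.  165. ]
grille 0.63 [685.2 272.2 165. ]
```

View pics/s6.png

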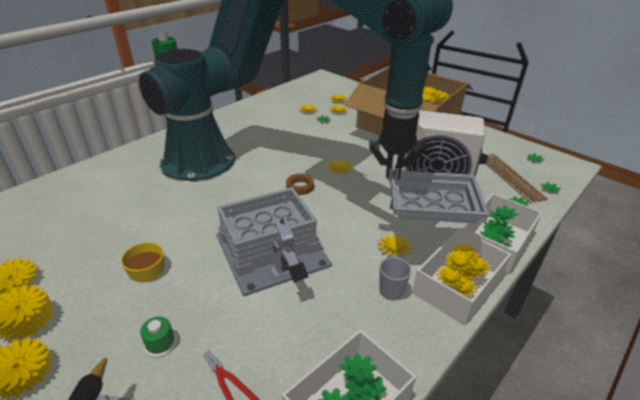

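The final view shows the tray held level in front of the grille at about (438,196). The stack is in the rack at (268,220) with its arm latched, and the bystanders are undisturbed.

```bash
python3 -c "
from rig import *
print(sign_off())"
```

```text
the job is handed in; nothing more can be done
None
```

I latched the hold-down arm, peeled the top tray off from its front right corner with the rest of the stack still seated, and signed off holding the tray level about 15 cm in front of the grille; no verdict came back.

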